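# Shim the rocking thickness gauge

### The job

The dial thickness gauge rocks on the bench: the foot at its front left corner as seen from the robot, the bare one that the loose wooden wedge points at, has lost its rubber cap and hangs clear. With your fingertips push the wedge along the bench, thin end first, under that foot until it is snug and the foot bears on it, without jacking the gauge up or shoving it along; then press down on the corner of the base right above that foot to check that it no longer rocks, let go and leave the wedge in place. Push and press only: pick nothing up, and leave everything else on the bench alone.

Things in the scene. Friction and masses are not known exactly. Their poses are not given: they have to be found in the camera images.
- gauge: bench dial gauge, grey cast metal, 2.7 to 4.1 kg, loose. H-shaped base 236 x 206, top 38 above the bench, on four feet at x +-100, y +-85; column at the back (x 53 to 97, 170 high), arm forward to x -66 at 134 to 170 high, dial 58 wide on its end, top 250. Nothing overhangs the front bar (x -118 to -82). Origin at bench level under the base's middle; x to the back, y to the left as seen from the front
- short_foot (a point): lowest point of the bare foot: a vertical steel stub, 18 in diameter with a rounded end, at x -100, y +85 of the gauge; it starts 7 above the bench. The base's underside is 26 above the bench. The other three feet wear rubber caps and stand on the bench, so that the base is level; unshimmed, 3 to 5 N down on this corner tips it
- lug_top (a point): middle of the flat round lug, 36 in diameter, on top of the base right above the bare foot, 38 above the bench: the spot to press. 5 to 10 N is ample. Axes as the gauge
- wedge: loose pale wooden wedge, 30 to 65 g, 100 long, 50 wide, flat on the bench, 2.5 thick at the thin edge, 18 at the butt. Origin on the bench, middle of the thin edge; x from butt to thin edge. Starts with the thin edge 35 to 65 short of the foot's axis, pointing at it within 20. It meets the foot when the thin edge is 28 past the foot's axis; 4 to 8 N of push then makes it snug
- wedge_butt (a point): middle of the wedge's blunt butt face (50 wide, 18 high), 9 above the bench: push here along the wedge's x. It slides with under 1 N until it meets the foot. It is snug within about 5 more of travel; pushed harder than some 8 to 15 N it shoves the whole gauge along. Axes as the wedge
- offcut: bystander, not to be disturbed: plain rectangular hardwood offcut, 95 x 48 x 18, the same thickness all over (not tapered). Origin under its middle
- chisel: bystander, not to be disturbed: bench chisel lying flat, 285 long, wooden handle 118 long and 29 thick, steel blade 20 wide. Origin on the bench under its middle, x towards the cutting edge
- glue: bystander, not to be disturbed: white glue bottle with red cap, 62 in diameter, 165 tall. Origin under its middle
- tape: bystander, not to be disturbed: roll of masking tape lying flat, 112 in diameter, 25 high. Origin under its middle
- pencil_tin: bystander, not to be disturbed: open tin of pencils, 76 in diameter, 95 tall, the pencils reaching 170. Origin under its middle
- plane: bystander, not to be disturbed: small iron block plane, 160 x 50 x 55. Origin under its middle, x towards its front knob
Things that resemble listed ones, but are neither listed nor needed, are in the scene too. What is shaped like the wedge but green or yellow is not meant.

How it is judged (in metres and radians):
On the way, in this order (a step that is already met when the one before it is completed fails the run):
1. the wedge is under the bare foot and the foot bears on it (contact force between wedge and gauge above 0.5 N and horizontal distance between wedge and short_foot below 0.055 m and height (world z) of short_foot between 0.005 and 0.0105 m), for 0.2 s.
2. the corner above that foot is pressed down with the fingers clear of the wedge, and it does not sink (contact force between the fingers and gauge above 3 N and horizontal distance between the grasp point and lug_top below 0.045 m and contact force between the fingers and wedge below 0.05 N and contact force between wedge and gauge above 2 N and height (world z) of short_foot above 0.0045 m), for 0.2 s.
At the end, for the whole second after the job is handed in: the wedge lies flat under the bare foot (its thin edge within 55 mm of the foot's axis) and carries it with more than 0.5 N; the foot's lowest point is 5 to 10.5 mm above the bench; the gauge is within 20 mm of where it stood, tilted less than 0.03 rad, and all is at rest (all of step 1 and angle between gauge's own z axis and vertical below 0.03 rad and angle between wedge's own z axis and vertical below 0.06 rad and distance of gauge from where it was at the start of the episode below 0.02 m and linear speed of each of gauge, wedge below 0.01 m/s); the robot touches nothing.
It fails at once if the wedge was lifted or tipped up off the bench (height (world z) of wedge above 0.02 m or height (world z) of wedge_butt above 0.03 m or angle between wedge's own z axis and vertical above 0.4 rad).
It fails at once if the gauge was lifted, tipped or shoved along (height (world z) of gauge above 0.02 m or angle between gauge's own z axis and vertical above 0.12 rad or distance of gauge from where it was at the start of the episode above 0.03 m).
It fails at once if something else on the bench was disturbed (distance of any of offcut, chisel, glue, tape, pencil_tin, plane from where it was at the start of the episode above 0.03 m).
It also fails if it takes over 42 s, if anything falls off the work surface, if the arm or the gripper's body presses on something with over 40 N, if the wrist force passes 120 N, or if a joint passes its speed limit or range.

### The arm

A 6-joint arm with a two-finger parallel gripper is mounted at the origin on the work surface. World frame = base frame: x ahead of the robot, y to its left, z up, the work surface at z = 0. Lengths are in m, angles in degrees, forces in N, time in s.
With the tool pointing down it reaches from about 0.4 to 0.825 m from the base axis. Payload 7 kg.
Tool frame: the origin (TCP) lies on the centre line of the jaws, within the pads' length; the fingertips stand 14 mm ahead of it and the grasp point (between the pads) lies 5 mm behind it; z points along the fingers, y is the line along which they close (so a half turn about z gives the same grasp; the last joint's range is limited). The gripper opens to 88 mm and grips with 3 to 60 N. Pads are 19 mm wide; open, the fingers measure 130 mm over their backs; the gripper's body (78 mm by 193 mm) begins 47 mm behind the grasp point.
Start: joints at [-51.446, 20.546, 0.682, 0, -70.136, -16.507], TCP at [0.253, -0.626, 0.241] pointing down, gripper open.
Joint ranges: [-176.03, 176.03], [-82.01, 121.73], [-58.28, 71.71], [-173.87, 95.51], [-174.79, -0.11], [-173.66, 173.66]. Speed limits (degrees/s): [136.94, 136.94, 172.46, 180, 180, 180].

### API

Orientations are given as [roll, pitch, yaw] about the fixed x, y, z axes, in that order (R = Rz(yaw) Ry(pitch) Rx(roll)).
In Python, from plant import r gives the robot as it stands.
- The arm moves only by the tool send_rows, never from a script. Its argument "steps" is a list of rows, each an object with "dp": the shift along the tool's x, y, z in mm, a list of three; "roll": the turn about the tool's z in rad; "jaw": the opening in per cent of the stroke, from 0 (shut) to 100 (fully open). In form: [{"dp": [tx, ty, tz], "roll": roll, "jaw": jaw}, ...]. A call has 1 to 5 rows; each row is the pose to reach, as a shift and turn from the pose commanded when the call began, along the tool's axes at that moment; what a row does not reach only later rows make up. A row lasts 1/8 s, in which the tool goes at most 62.5 mm and 10.7 degrees, less where a joint would pass 70% of its speed; a pose out of reach is approached as far as the arm can. A call with a gripper value outside its range is refused whole. The fingers move at their own pace and stop on an object; "newtons" is the grip in N (left out, the last holds). Time passes only in rows, so rows that repeat a pose let the fingers close. It gives the time, the measured TCP pose, the force, the opening and the grip force at its end, in the units of the state.
- r.get_state(): the state, without advancing time (a new reading comes with each control period).
- r.capture(name): name is "scene" or "top" or "wrist"; returns a dict with "image" (420x560x3 uint8, blue, green, red), "K" (3x3 intrinsics, pixels), "rvec" (rotation vector, rad) and "tvec" (3), from world to camera coordinates, as OpenCV has them. Camera axes: x right, y down, z forward; pixel columns grow to the right and rows downward; lengths in m; the calibration is good to about 2 mm. A picture is of the moment at which its call begins. There is no depth.
- r.close_job(): hands the job in; it is judged then, once.
The state is a dict: "time_s": time; "joints": joint angles; "qd": joint speeds; "joint_torque": joint torques, N m; "tcp_pos": TCP position; "eef_rot": TCP orientation; "contact_force": force on the tool from outside, world axes, zero at the start; "moment": the same for the moment, N m; "gripper_width": finger opening in m; "gripper_force": force on a finger pad.
Only numpy, scipy, OpenCV 4.12 (cv2) and the standard library are available. Lean on these libraries where they do the work, as an engineer would, in place of code of your own. Each camera call takes 0.05 s, during which the arm holds its last target. There are 200 camera calls.

## Working session

There is one attempt and no reset: what is moved stays moved. The work goes in short steps, Python scripts to look and compute and a tool call to move; the robot and the scene stay as the last step left them, time stands still between calls to the robot, and variables do not carry over. Pictures are saved under pics/ and viewed, at most 10 in all, crops included, and the job is handed in when it is done.

Besides the shell and the picture viewer there is one more tool, called after "Request:" as name(argument=value, ...), one argument or row to a line, values as JSON. send_rows: Moves the arm, as the interface text tells. Its arguments: {"type":"object","properties":{"steps":{"type":"array","items":{"type":"object","properties":{"dp":{"type":"array","items":{"type":"number"}},"roll":{"type":"number"},"jaw":{"type":"number"}}}},"newtons":{"type":"number"}},"required":["steps"]}

```bash
ls; mkdir -p pics; cat > h.py <<'E'
import numpy as np, cv2
from plant import r
def cap(n,f=None):
    c=r.capture(n)
    if f: cv2.imwrite('pics/'+f,c['image'])
    return c
def ray(c,uv,z):
    R=cv2.Rodrigues(np.array(c['rvec'],float))[0]; t=np.array(c['tvec'],float).ravel()
    o=-R.T@t; d=R.T@np.linalg.inv(np.array(c['K']))@np.array([uv[0],uv[1],1.])
    return o+d*(z-o[2])/d[2]
def proj(c,p):
    return cv2.projectPoints(np.array(p,float).reshape(-1,3),np.array(c['rvec'],float),np.array(c['tvec'],float),np.array(c['K']),None)[0].reshape(-1,2)
E
python3 - <<'E'
from h import *
a=cap('scene','s.png');b=cap('top','t.png')
import pickle;pickle.dump((a,b),open('ab.pkl','wb'))
for c in (a,b):
    R=cv2.Rodrigues(np.array(c['rvec'],float))[0];print(-R.T@np.array(c['tvec']).ravel(),c['K'][0])
print(r.get_state())
E
```

```text
pics
[ 1.2520538  -0.90865165  1.30736276] [508.31286196   0.         281.4459715 ]
[0.35125315 0.02278715 1.63168962] [426.34641153   0.         275.05857161]
{'time_s': 0.1, 'joints': array([-5.14474507e+01,  2.05879086e+01,  6.40398998e-01, -1.92658167e-02,
       -7.01367980e+01, -1.65071020e+01]), 'qd': array([-0.06190491, -0.0297608 ,  0.25318833,  0.16247251,  0.0106661 ,
        0.00736648]), 'joint_torque': array([-1.49534964e-03, -5.84159768e+01,  2.93750060e+01,  7.01540977e+00,
        1.01879615e-02, -9.84885355e-05]), 'tcp_pos': array([ 0.25318822, -0.62526843,  0.23971549]), 'eef_rot': array([ 1.79914021e+02, -6.59137768e-03, -1.57961107e+02]), 'contact_force': array([-0.19722292,  0.01250136, -0.3953281 ]), 'moment': array([0.00070506, 0.04977532, 0.01641743]), 'gripper_force': 0.0, 'gripper_width': 0.0874238457035975}
```

View pics/t.png

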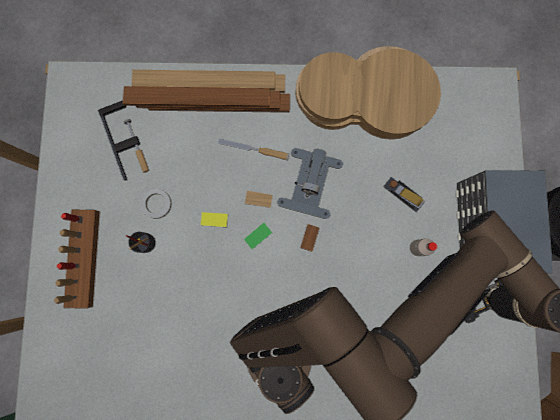

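View pics/s.png

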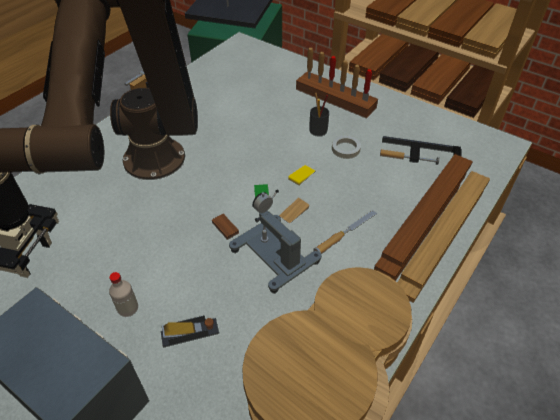

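The top view shows the pale wedge at about (258,199), with its thin end to the right. The gauge's front-left lug is at about (286,204), and the brown offcut is at (310,237). I'll measure these now.

```bash
python3 - <<'E'
from h import *
import pickle;a,b=pickle.load(open('ab.pkl','rb'))
im=b['image'];hsv=cv2.cvtColor(im,cv2.COLOR_BGR2HSV)
print('hsv wedge',hsv[199,258],'lug',hsv[203,287],'bench',hsv[225,280])
for c,(x0,y0,x1,y1),n in((b,(235,140,350,225),'top'),(a,(215,170,350,300),'sc')):
    cv2.imwrite(f'pics/{n}_crop.png',cv2.resize(c['image'][y0:y1,x0:x1],None,fx=6 if n=='top' else 4,fy=6 if n=='top' else 4,interpolation=cv2.INTER_CUBIC))
m=cv2.inRange(hsv,(8,60,80),(22,255,255));m[:180]=0;m[215:]=0;m[:,:240]=0;m[:,278:]=0
cs=cv2.findContours(m,0,2)[0];k=max(cs,key=cv2.contourArea);rc=cv2.minAreaRect(k);print(rc)
for p in cv2.boxPoints(rc):print(p,ray(b,p,.01).round(4))
for n,p in(('lug FL',(287,203.5)),('FR',(321,214)),('BR',(335,164)),('BL',(297,153))):print(n,ray(b,p,.038).round(4))
print('glue',ray(b,(425,247),.08),'chisel',ray(b,(288,156),.015),'offcut',ray(b,(310,237),.018))
E
```

```text
hsv wedge [ 16 106 144] lug [ 98  38 101] bench [ 90   2 151]
((258.37835693359375, 198.729736328125), (25.646240234375, 12.823122024536133), 9.462321281433105)
[244.67566 202.94595] [0.5771 0.1408 0.01  ]
[246.78375 190.2973 ] [0.6265 0.1338 0.01  ]
[272.08105 194.51352] [0.6113 0.036  0.01  ]
[269.97296 207.16217] [0.5621 0.0434 0.01  ]
lug FL [ 0.5732 -0.021   0.038 ]
FR [ 0.535  -0.1492  0.038 ]
BR [ 0.7282 -0.2032  0.038 ]
BL [ 0.7695 -0.0576  0.038 ]
glue [ 0.41487994 -0.5211343   0.08      ] chisel [ 0.7630377  -0.02379421  0.015     ] offcut [ 0.44933879 -0.10958604  0.018     ]
```

View pics/top_crop.png

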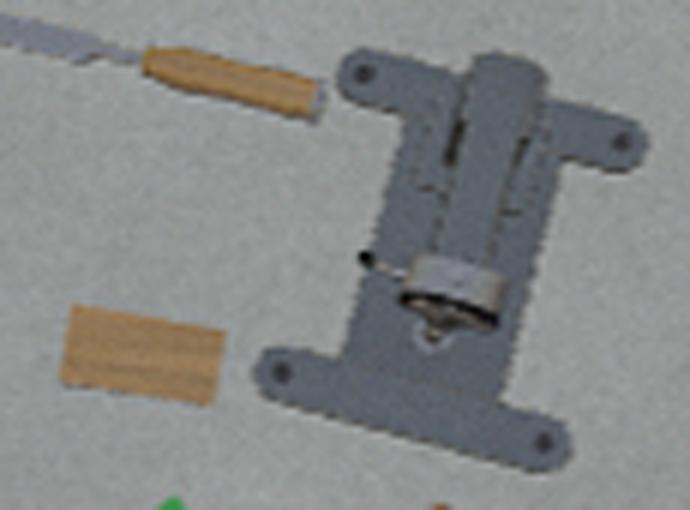

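View pics/sc_crop.png

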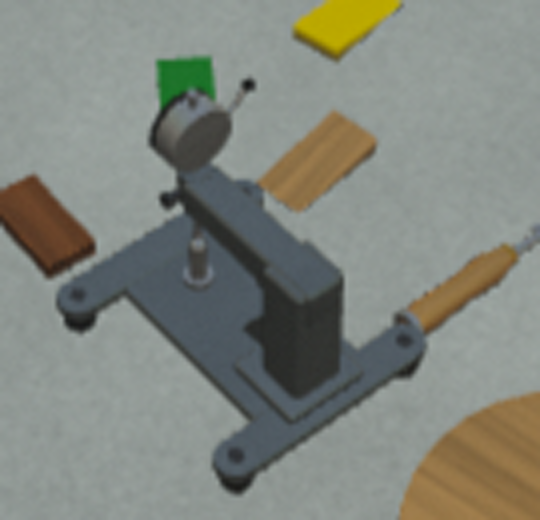

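The crops show the wedge's thin end facing the front-left lug, whose centre is at crop (282,373). The dial has a small lever sticking out to the left at crop (366,258).

```bash
python3 - <<'E'
from h import *
import pickle;a,b=pickle.load(open('ab.pkl','rb'))
C=lambda u,v:(u/6+235-.4,v/6+140-.4)
P={n:ray(b,C(*p),.038) for n,p in dict(FL=(282,373),FR=(544,441),BR=(622,142),BL=(364,74)).items()}
for n in P:print(n,P[n].round(4))
print(np.linalg.norm(P['FL']-P['FR']),np.linalg.norm(P['FL']-P['BL']))
ex=(P['BL']+P['BR']-P['FL']-P['FR']);ex/=np.linalg.norm(ex);print('gauge x deg',np.degrees(np.arctan2(ex[1],ex[0])))
# lug & lever height from two views
def tri(ua,ub):
    M=lambda c:np.array(c['K'])@np.c_[cv2.Rodrigues(np.array(c['rvec'],float))[0],np.array(c['tvec'],float).ravel()]
    X=cv2.triangulatePoints(M(a),M(b),np.array(ua,float),np.array(ub,float)).ravel();return X[:3]/X[3]
S=lambda u,v:(u/4+215-.4,v/4+170-.4)
D=lambda n,p:print(n,p.round(4))
D('lever',tri(S(248,85),C(366,258)));D('FR',tri(S(78,293),C(544,441)));D('BL',tri(S(404,340),C(364,74)))
# wedge corners: butt at z .018/0, thin at .0025
w=[(75,305),(62,382),(212,405),(225,330)]
for p,z in zip(w,(.018,.018,.0025,.0025)):D('w',ray(b,C(*p),z))
D('wbackthin',tri(S(299,210),C(225,330)));D('wbackbutt',tri(S(376,148),C(75,305)))
E
```

```text
FL [ 5.795e-01 -5.000e-04  3.800e-02]
FR [ 0.5386 -0.1653  0.038 ]
BR [ 0.7312 -0.2157  0.038 ]
BL [ 0.7736 -0.0509  0.038 ]
0.16973654301447702 0.20047046032260876
gauge x deg -14.618635089389121
lever [ 0.619  -0.0443  0.221 ]
FR [ 0.5385 -0.1657  0.0364]
BL [ 0.7747 -0.0511  0.0337]
w [0.6246 0.1321 0.018 ]
w [0.5748 0.1392 0.018 ]
w [0.5633 0.0437 0.0025]
w [0.6122 0.036  0.0025]
wbackthin [ 0.6129  0.0362 -0.0007]
wbackbutt [0.6274 0.1332 0.0015]
```

Request:
send_rows(
  steps=[
    {"dp":[0,0,-60],"roll":0,"jaw":0},
    {"dp":[0,0,-120],"roll":0,"jaw":0},
  ],
)

```text
time_s: 0.35
tcp_pos: [0.2531, -0.6252, 0.361]
eef_rot: [179.9, -0.0, -158.0]
contact_force: [1.2, -1.4, 1.1]
gripper_width: 0.0728
gripper_force: 0.0
```

Request:
send_rows(
  steps=[
    {"dp":[-40,40,0],"roll":-0.08,"jaw":0},
    {"dp":[-80,80,0],"roll":-0.16,"jaw":0},
    {"dp":[-120,120,0],"roll":-0.24,"jaw":0},
    {"dp":[-160,160,0],"roll":-0.32,"jaw":0},
    {"dp":[-200,200,0],"roll":-0.4,"jaw":0},
  ],
)

```text
time_s: 0.98
tcp_pos: [0.3639, -0.3634, 0.3603]
eef_rot: [180.0, 0.0, -134.9]
contact_force: [0.9, -0.0, -0.1]
gripper_width: 0.0232
gripper_force: 0.0
```

Request:
send_rows(
  steps=[
    {"dp":[-54,20,0],"roll":-0.08,"jaw":0},
    {"dp":[-108,40,0],"roll":-0.16,"jaw":0},
    {"dp":[-162,60,0],"roll":-0.24,"jaw":0},
    {"dp":[-216,80,0],"roll":-0.32,"jaw":0},
    {"dp":[-270,100,0],"roll":-0.4,"jaw":0},
  ],
)

```text
time_s: 1.6
tcp_pos: [0.4842, -0.1017, 0.3606]
eef_rot: [-180.0, 0.0, -111.9]
contact_force: [0.6, -0.6, -0.2]
gripper_width: 0.0004
gripper_force: 0.0
```

Request:
send_rows(
  steps=[
    {"dp":[-60,-2,0],"roll":-0.06,"jaw":0},
    {"dp":[-120,-4,0],"roll":-0.12,"jaw":0},
    {"dp":[-180,-6,0],"roll":-0.18,"jaw":0},
    {"dp":[-240,-8,0],"roll":-0.24,"jaw":0},
    {"dp":[-298,-9,0],"roll":-0.26,"jaw":0},
  ],
)

```text
time_s: 2.22
tcp_pos: [0.6049, 0.171, 0.3602]
eef_rot: [180.0, -0.0, -97.1]
contact_force: [1.1, -0.4, 0.1]
gripper_width: 0.0001
gripper_force: 0.0
```

Request:
send_rows(
  steps=[
    {"dp":[0,0,55],"roll":0,"jaw":0},
    {"dp":[0,0,110],"roll":0,"jaw":0},
    {"dp":[0,0,165],"roll":0,"jaw":0},
    {"dp":[0,0,200],"roll":0,"jaw":0},
    {"dp":[0,0,200],"roll":0,"jaw":0},
  ],
)

```text
time_s: 2.85
tcp_pos: [0.6027, 0.1681, 0.1574]
eef_rot: [179.7, -0.2, -97.2]
contact_force: [0.0, -0.2, 1.0]
gripper_width: 0.0008
gripper_force: 0.0
```

```bash
python3 - <<'E'
from h import *
import pickle
c=cap('wrist','w1.png');b=cap('top');pickle.dump((c,b),open('w1.pkl','wb'))
s=r.get_state();print(s['tcp_pos'],s['eef_rot'],s['contact_force'])
print(proj(c,[(.600,.136,.018),(.588,.040,.0025),(.5795,0,.007)]))
w=c['image'];t=cv2.resize(b['image'][140:225,235:350],None,fx=5,fy=5,interpolation=cv2.INTER_CUBIC)
cv2.imwrite('pics/t1.png',t)
E
```

```text
[0.60520137 0.16922849 0.16162138] [-1.79953755e+02 -6.21299993e-03 -9.71984809e+01] [-0.12333096 -0.1607325   0.98880941]
[[271.9222184  163.34991691]
 [271.51585199  52.8042093 ]
 [275.39089313  -1.33989211]]
```

View pics/w1.png

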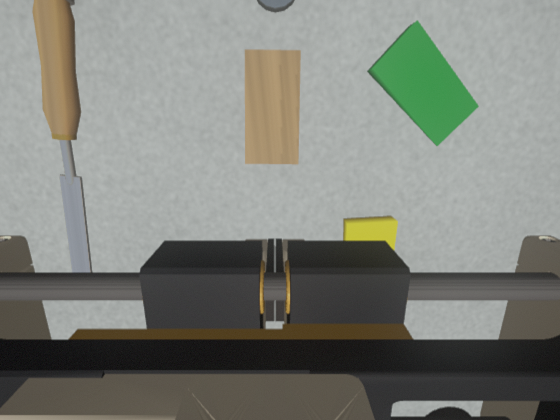

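The wrist view shows the wedge straight ahead of the fingers, with its butt at row 163, thin edge at row 50 and centre column 272. The lug is on the same line at (276,0). I'm going down behind the butt.

Request:
send_rows(
  steps=[
    {"dp":[0,0,45],"roll":0,"jaw":0},
    {"dp":[0,0,90],"roll":0,"jaw":0},
    {"dp":[0,0,120],"roll":0,"jaw":0},
    {"dp":[0,0,140],"roll":0,"jaw":0},
    {"dp":[0,0,140],"roll":0,"jaw":0},
  ],
)

```text
time_s: 3.58
tcp_pos: [0.6051, 0.1693, 0.0211]
eef_rot: [-180.0, 0.0, -97.2]
contact_force: [0.0, -0.2, -0.1]
gripper_width: 0.0007
gripper_force: 0.0
```

Request:
send_rows(
  steps=[
    {"dp":[8,0,0],"roll":0,"jaw":0},
    {"dp":[16,0,0],"roll":0,"jaw":0},
    {"dp":[22,0,0],"roll":0,"jaw":0},
    {"dp":[28,0,0],"roll":0,"jaw":0},
    {"dp":[34,0,0],"roll":0,"jaw":0},
  ],
)

```text
time_s: 4.2
tcp_pos: [0.6004, 0.135, 0.0208]
eef_rot: [-180.0, 0.0, -97.2]
contact_force: [-0.6, 0.7, 0.8]
gripper_width: 0.0002
gripper_force: 0.3
```

```bash
python3 - <<'E'
from h import *
c=cap('wrist','w2.png')
s=r.get_state();print(s['tcp_pos'],s['eef_rot'],s['contact_force'])
print(proj(c,[(.5795,0,.038)]))
E
```

```text
[0.60010276 0.1343699  0.02065963] [ 1.79995466e+02 -1.46089380e-03 -9.72434865e+01] [-0.33356109 -0.45679622 -0.33962936]
[[284.67959854 -72.3108085 ]]
```

View pics/w2.png

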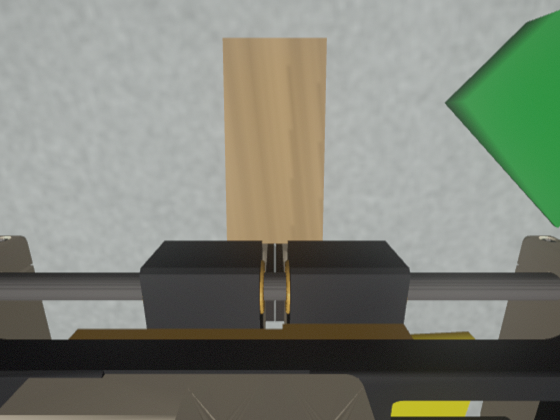

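The wrist view shows the wedge straight ahead, at the fingers. Its far end (row 38) looks wider than its near end, so I'm checking which end is thin before pushing on.

```bash
python3 - <<'E'
from h import *
import pickle
c,b=pickle.load(open('w1.pkl','rb'))
R=cv2.Rodrigues(np.array(c['rvec'],float))[0];print('cam',-R.T@np.array(c['tvec']).ravel(),'axis',R[2])
# width of each end at assumed heights, first wrist view (ends rows 50,163)
for z in(.0025,.018):
    for l,rr,v in((245,300,50),(245.5,299,163)):
        print(z,v,np.linalg.norm(ray(c,(l,v),z)-ray(c,(rr,v),z)).round(4))
c=cap('wrist')
for z in(.0025,.018):
    for l,rr,v in((223,327,38),(228,323,238)):
        print('now',z,v,np.linalg.norm(ray(c,(l,v),z)-ray(c,(rr,v),z)).round(4),ray(c,((l+rr)/2,v),z).round(4))
E
```

```text
cam [0.59374945 0.09422292 0.30156512] axis [ 0.03002561  0.2745585  -0.9611015 ]
0.0025 50 0.0491
0.0025 163 0.0526
0.018 50 0.0465
0.018 163 0.0499
now 0.0025 38 0.0497 [0.5856 0.025  0.0025]
now 0.0025 238 0.0544 [0.5983 0.1272 0.0025]
now 0.018 38 0.045 [0.5861 0.0284 0.018 ]
now 0.018 238 0.0492 [0.5975 0.1208 0.018 ]
```

The check confirms it: the far end is thin and the butt is at the fingers. The remaining travel is about 53 mm until the wedge meets the foot. I'll push 45 mm, then go on in small steps.

Request:
send_rows(
  steps=[
    {"dp":[10,0,0],"roll":0,"jaw":0},
    {"dp":[20,0,0],"roll":0,"jaw":0},
    {"dp":[30,0,0],"roll":0,"jaw":0},
    {"dp":[39,0,0],"roll":0,"jaw":0},
    {"dp":[45,0,0],"roll":0,"jaw":0},
  ],
)

```text
time_s: 4.92
tcp_pos: [0.5945, 0.0899, 0.0205]
eef_rot: [180.0, -0.0, -97.2]
contact_force: [0.3, -0.1, -0.6]
gripper_width: 0.0004
gripper_force: 0.1
```

Request:
send_rows(
  steps=[
    {"dp":[1,0,0],"roll":0,"jaw":0},
    {"dp":[2,0,0],"roll":0,"jaw":0},
    {"dp":[3,0,0],"roll":0,"jaw":0},
    {"dp":[4,0,0],"roll":0,"jaw":0},
    {"dp":[4,0,0],"roll":0,"jaw":0},
  ],
)

```text
time_s: 5.55
tcp_pos: [0.5941, 0.0868, 0.0206]
eef_rot: [180.0, -0.0, -97.2]
contact_force: [-0.0, 0.4, 0.7]
gripper_width: 0.0006
gripper_force: 0.1
```

Request:
send_rows(
  steps=[
    {"dp":[1,0,0],"roll":0,"jaw":0},
    {"dp":[2,0,0],"roll":0,"jaw":0},
    {"dp":[2,0,0],"roll":0,"jaw":0},
  ],
)

```text
time_s: 5.92
tcp_pos: [0.5938, 0.0846, 0.0206]
eef_rot: [180.0, -0.0, -97.2]
contact_force: [0.8, 0.4, 0.3]
gripper_width: 0.0004
gripper_force: 0.0
```

Request:
send_rows(
  steps=[
    {"dp":[1,0,0],"roll":0,"jaw":0},
    {"dp":[2,0,0],"roll":0,"jaw":0},
    {"dp":[2,0,0],"roll":0,"jaw":0},
  ],
)

```text
time_s: 6.3
tcp_pos: [0.5937, 0.0827, 0.0206]
eef_rot: [-180.0, 0.0, -97.2]
contact_force: [0.5, 0.5, 0.5]
gripper_width: 0.0005
gripper_force: 0.4
```

Request:
send_rows(
  steps=[
    {"dp":[0.5,0,0],"roll":0,"jaw":0},
    {"dp":[1,0,0],"roll":0,"jaw":0},
    {"dp":[1,0,0],"roll":0,"jaw":0},
  ],
)

```text
time_s: 6.68
tcp_pos: [0.5936, 0.0819, 0.0206]
eef_rot: [-180.0, 0.0, -97.2]
contact_force: [0.4, 1.7, -0.5]
gripper_width: 0.0004
gripper_force: 1.2
```

Request:
send_rows(
  steps=[
    {"dp":[0.5,0,0],"roll":0,"jaw":0},
    {"dp":[1,0,0],"roll":0,"jaw":0},
    {"dp":[1,0,0],"roll":0,"jaw":0},
  ],
)

```text
time_s: 7.05
tcp_pos: [0.5936, 0.081, 0.0206]
eef_rot: [-180.0, 0.0, -97.2]
contact_force: [0.9, 4.6, -0.5]
gripper_width: 0.0007
gripper_force: 2.0
```

Request:
send_rows(
  steps=[
    {"dp":[0.5,0,0],"roll":0,"jaw":0},
    {"dp":[0.5,0,0],"roll":0,"jaw":0},
  ],
)

```text
time_s: 7.3
tcp_pos: [0.5935, 0.0804, 0.0206]
eef_rot: [-180.0, 0.0, -97.2]
contact_force: [1.0, 4.6, -0.4]
gripper_width: 0.0005
gripper_force: 2.5
```

Request:
send_rows(
  steps=[
    {"dp":[0.5,0,0],"roll":0,"jaw":0},
    {"dp":[0.5,0,0],"roll":0,"jaw":0},
  ],
)

```text
time_s: 7.55
tcp_pos: [0.5935, 0.0801, 0.0207]
eef_rot: [-180.0, 0.0, -97.2]
contact_force: [0.3, 5.1, -0.4]
gripper_width: 0.0001
gripper_force: 2.7
```

Request:
send_rows(
  steps=[
    {"dp":[0.5,0,0],"roll":0,"jaw":0},
    {"dp":[0.5,0,0],"roll":0,"jaw":0},
  ],
)

```text
time_s: 7.8
tcp_pos: [0.5935, 0.0797, 0.0207]
eef_rot: [-180.0, 0.0, -97.2]
contact_force: [1.5, 5.9, -0.1]
gripper_width: 0.0008
gripper_force: 3.0
```

Request:
send_rows(
  steps=[
    {"dp":[0.5,0,0],"roll":0,"jaw":0},
    {"dp":[0.5,0,0],"roll":0,"jaw":0},
    {"dp":[0.5,0,0],"roll":0,"jaw":0},
  ],
)

```text
time_s: 8.18
tcp_pos: [0.5935, 0.0793, 0.0207]
eef_rot: [-180.0, 0.0, -97.2]
contact_force: [1.5, 6.8, -1.4]
gripper_width: 0.0005
gripper_force: 3.3
```

Request:
send_rows(
  steps=[
    {"dp":[-3,0,0],"roll":0,"jaw":0},
    {"dp":[-15,0,0],"roll":0,"jaw":0},
    {"dp":[-40,0,0],"roll":0,"jaw":0},
    {"dp":[-55,0,-40],"roll":0,"jaw":0},
    {"dp":[-55,0,-90],"roll":0,"jaw":0},
  ],
)

```text
time_s: 8.8
tcp_pos: [0.5995, 0.1354, 0.1104]
eef_rot: [179.9, -0.1, -97.1]
contact_force: [0.9, 1.5, 0.6]
gripper_width: 0.0005
gripper_force: 0.0
```

```bash
python3 - <<'E'
from h import *
c=cap('wrist','w3.png')
s=r.get_state();print(s['tcp_pos'],s['eef_rot'],s['contact_force'])
print(proj(c,[(.5795,-.0005,.038)]))
E
```

```text
[0.60326853 0.13632396 0.11862924] [-1.79573656e+02  1.63937816e-01 -9.70334277e+01] [2.10258402 1.31893252 7.51366261]
[[278.72500623  11.30050215]]
```

View pics/w3.png

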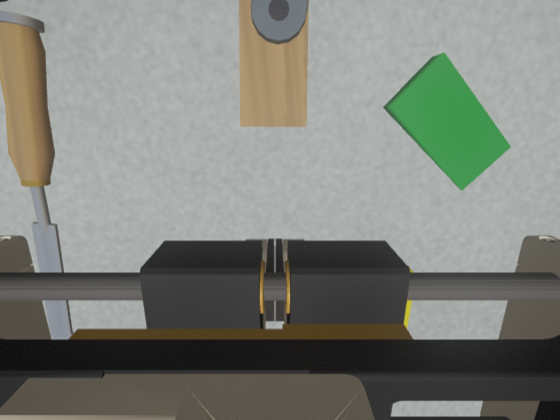

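The wrist view shows the wedge under the foot, its butt at row 126, and the lug centre at (279,8). The lug is within 2 mm of where it was predicted, so the gauge hasn't moved. The wrist camera would sit close to the dial if I pressed like this, so I'll turn the gripper to face outwards first.

```bash
python3 - <<'E'
from plant import r
s=r.get_state();print(s['joints'].round(1),s['tcp_pos'],s['eef_rot'])
E
```

```text
[ 30.9  20.9 -16.1   0.2 -52.6 -38. ] [0.60326853 0.13632396 0.11862924] [-1.79573656e+02  1.63937816e-01 -9.70334277e+01]
```

Request:
send_rows(
  steps=[
    {"dp":[0,0,-10],"roll":-0.18,"jaw":0},
    {"dp":[0,0,-20],"roll":-0.36,"jaw":0},
    {"dp":[0,0,-30],"roll":-0.54,"jaw":0},
    {"dp":[0,0,-30],"roll":-0.72,"jaw":0},
    {"dp":[0,0,-30],"roll":-0.9,"jaw":0},
  ],
)

```text
time_s: 9.48
tcp_pos: [0.6001, 0.1347, 0.1407]
eef_rot: [-180.0, -0.0, -45.3]
contact_force: [-0.4, 0.4, -0.0]
gripper_width: 0.0004
gripper_force: 0.0
```

Request:
send_rows(
  steps=[
    {"dp":[0,0,0],"roll":-0.18,"jaw":0},
    {"dp":[0,0,0],"roll":-0.36,"jaw":0},
    {"dp":[0,0,0],"roll":-0.54,"jaw":0},
    {"dp":[0,0,0],"roll":-0.72,"jaw":0},
    {"dp":[0,0,0],"roll":-0.9,"jaw":0},
  ],
)

```text
time_s: 10.1
tcp_pos: [0.6001, 0.1346, 0.1404]
eef_rot: [180.0, 0.0, 6.3]
contact_force: [-0.9, -0.3, -0.1]
gripper_width: 0.0006
gripper_force: 0.0
```

Request:
send_rows(
  steps=[
    {"dp":[0,0,0],"roll":-0.18,"jaw":0},
    {"dp":[0,0,0],"roll":-0.36,"jaw":0},
    {"dp":[0,0,0],"roll":-0.54,"jaw":0},
    {"dp":[0,0,0],"roll":-0.72,"jaw":0},
    {"dp":[0,0,0],"roll":-0.9,"jaw":0},
  ],
)

```text
time_s: 10.72
tcp_pos: [0.6, 0.1346, 0.1404]
eef_rot: [180.0, 0.0, 57.9]
contact_force: [0.3, -0.5, -0.7]
gripper_width: 0.0005
gripper_force: 0.0
```

Request:
send_rows(
  steps=[
    {"dp":[0,0,0],"roll":-0.18,"jaw":0},
    {"dp":[0,0,0],"roll":-0.36,"jaw":0},
    {"dp":[0,0,0],"roll":-0.47,"jaw":0},
    {"dp":[0,0,0],"roll":-0.47,"jaw":0},
  ],
)

```text
time_s: 11.22
tcp_pos: [0.6001, 0.1344, 0.1405]
eef_rot: [-180.0, 0.0, 84.4]
contact_force: [0.2, -0.3, -0.7]
gripper_width: 0.0004
gripper_force: 0.0
```

Request:
send_rows(
  steps=[
    {"dp":[-40,-5,0],"roll":0,"jaw":0},
    {"dp":[-80,-12,0],"roll":0,"jaw":0},
    {"dp":[-110,-16,0],"roll":0,"jaw":0},
    {"dp":[-123,-16,0],"roll":0,"jaw":0},
    {"dp":[-123,-16,0],"roll":0,"jaw":0},
  ],
)

```text
time_s: 11.85
tcp_pos: [0.5724, 0.0124, 0.1407]
eef_rot: [180.0, -0.0, 84.3]
contact_force: [-0.5, 0.5, -0.1]
gripper_width: 0.0002
gripper_force: 0.0
```

Request:
send_rows(
  steps=[
    {"dp":[0,0,30],"roll":0,"jaw":0},
    {"dp":[0,0,55],"roll":0,"jaw":0},
    {"dp":[0,0,72],"roll":0,"jaw":0},
    {"dp":[0,0,80],"roll":0,"jaw":0},
    {"dp":[0,0,80],"roll":0,"jaw":0},
  ],
)

```text
time_s: 12.48
tcp_pos: [0.5722, 0.0131, 0.0602]
eef_rot: [-180.0, 0.0, 84.4]
contact_force: [0.2, -0.7, 0.7]
gripper_width: 0.0008
gripper_force: 0.0
```

```bash
python3 - <<'E'
from h import *
a=cap('scene')
cv2.imwrite('pics/s2.png',cv2.resize(a['image'][110:310,190:370],None,fx=3,fy=3,interpolation=cv2.INTER_CUBIC))
s=r.get_state();print(s['tcp_pos'],s['eef_rot'],s['contact_force'],s['joints'])
E
```

```text
[0.57251936 0.01302331 0.06079148] [1.79988146e+02 4.29789019e-03 8.44284326e+01] [-0.55668297 -0.39673711  0.29289215] [ 2.08771692e+01  2.12975990e+01 -2.48853778e+01  1.31858135e-02
 -4.38083249e+01  1.53541749e+02]
```

View pics/s2.png

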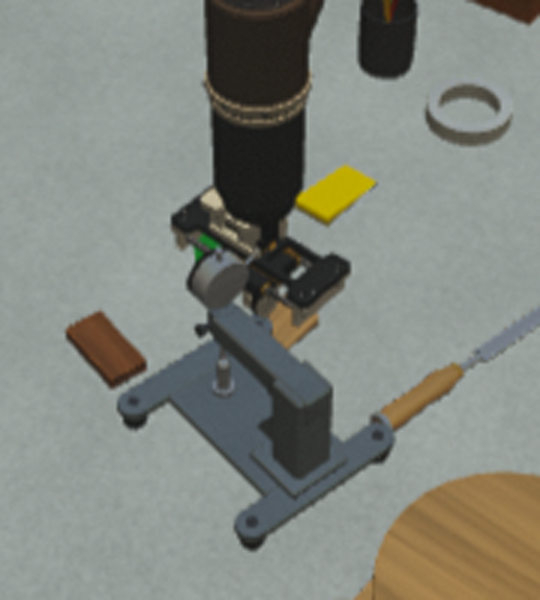

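The scene view shows the gripper over the front-left lug, clear of the dial and with no contact force. I'm pressing down now.

Request:
send_rows(
  steps=[
    {"dp":[0,0,3],"roll":0,"jaw":0},
    {"dp":[0,0,6],"roll":0,"jaw":0},
    {"dp":[0,0,8],"roll":0,"jaw":0},
    {"dp":[0,0,8],"roll":0,"jaw":0},
  ],
)

```text
time_s: 13.02
tcp_pos: [0.572, 0.0124, 0.0525]
eef_rot: [-180.0, 0.0, 84.4]
contact_force: [0.4, -0.1, -0.6]
gripper_width: 0.0002
gripper_force: 0.0
```

Request:
send_rows(
  steps=[
    {"dp":[0,0,1],"roll":0,"jaw":0},
    {"dp":[0,0,1],"roll":0,"jaw":0},
  ],
)

```text
time_s: 13.28
tcp_pos: [0.5722, 0.0125, 0.0518]
eef_rot: [180.0, -0.0, 84.4]
contact_force: [-0.9, 0.2, 2.4]
gripper_width: 0.0007
gripper_force: 1.3
```

Request:
send_rows(
  steps=[
    {"dp":[0,0,0.5],"roll":0,"jaw":0},
    {"dp":[0,0,1],"roll":0,"jaw":0},
    {"dp":[0,0,1],"roll":0,"jaw":0},
  ],
)

```text
time_s: 13.65
tcp_pos: [0.5723, 0.0125, 0.0516]
eef_rot: [180.0, 0.0, 84.4]
contact_force: [-3.5, 0.8, 10.2]
gripper_width: 0.0002
gripper_force: 5.3
```

Request:
send_rows(
  steps=[
    {"dp":[0,0,0],"roll":0,"jaw":0},
    {"dp":[0,0,0],"roll":0,"jaw":0},
    {"dp":[0,0,0],"roll":0,"jaw":0},
    {"dp":[0,0,0],"roll":0,"jaw":0},
  ],
)

```text
time_s: 14.15
tcp_pos: [0.5723, 0.0125, 0.0516]
eef_rot: [180.0, -0.0, 84.4]
contact_force: [-3.6, 1.5, 9.9]
gripper_width: 0.0003
gripper_force: 5.3
```

Request:
send_rows(
  steps=[
    {"dp":[0,0,-3],"roll":0,"jaw":0},
    {"dp":[0,0,-20],"roll":0,"jaw":0},
    {"dp":[0,0,-50],"roll":0,"jaw":0},
    {"dp":[40,0,-90],"roll":0,"jaw":0},
    {"dp":[90,0,-120],"roll":0,"jaw":0},
  ],
)

```text
time_s: 14.78
tcp_pos: [0.5812, 0.1024, 0.1723]
eef_rot: [179.9, -0.0, 84.3]
contact_force: [0.9, 0.5, 0.6]
gripper_width: 0.0004
gripper_force: 0.0
```

Request:
send_rows(
  steps=[
    {"dp":[40,0,-20],"roll":0,"jaw":0},
    {"dp":[80,0,-40],"roll":0,"jaw":0},
    {"dp":[120,0,-40],"roll":0,"jaw":0},
    {"dp":[120,0,-40],"roll":0,"jaw":0},
  ],
)

```text
time_s: 15.28
tcp_pos: [0.5926, 0.224, 0.2101]
eef_rot: [-180.0, -0.0, 84.5]
contact_force: [-0.3, 0.3, -0.2]
gripper_width: 0.0003
gripper_force: 0.0
```

```bash
python3 - <<'E'
from h import *
b=cap('top')
cv2.imwrite('pics/t2.png',cv2.resize(b['image'][140:225,235:350],None,fx=6,fy=6,interpolation=cv2.INTER_CUBIC))
s=r.get_state();print(s['time_s'],s['tcp_pos'],s['contact_force'])
E
```

```text
15.325 [0.59228854 0.22262787 0.20995236] [-0.64869187 -0.75741841  0.81158832]
```

View pics/t2.png

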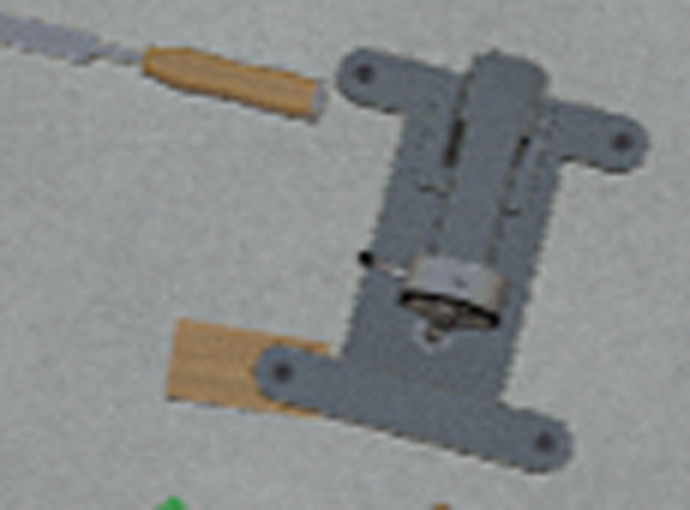

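The top view shows the gauge where it started, with its lug still at crop (282,373). The wedge sits under the foot, its butt at crop x of about 172, and the chisel hasn't moved. I'm handing the job in.

```bash
python3 -c "
from plant import r
print(r.close_job())"
```

```text
the job is handed in; nothing more can be done
None
```

I pushed the wedge snug under the bare foot at about 7 N, pressed the corner at about 10 N without it sinking, and handed the job in at about 15 s with the gripper clear and the gauge not visibly moved; no verdict came back.

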